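# Fetch the timer from behind the bottles

## Task

The bench timer has ended up in the back bay of the bottle stand, behind the two bottles. Clear both bottles into the white side tray, standing upright in free space without disturbing the marker pen there, then lay the timer face up in the middle of its rubber-topped plate, its long side along the plate's long side. Last, stand each bottle back in the middle of the very pad it came from, and never tip a bottle over.

Things in the scene. Friction and masses are not known exactly. Their poses are not given: they have to be found in the camera images.
- bottle_stand: Grey bottle stand, fixed: a base plate 200 x 200 mm, 5 mm thick, with two black round rubber pads along its front (-x) half and an open-backed bay in the rear (+x) half between two upright cheeks (4 mm thick, 90 mm long in x from x = +8 to +98 mm, inner faces at y = +-49 mm, tops 35 mm above the worktop). Origin at the centre of the underside on the worktop; x points to the rear of the stand, y to its left, z up. It may be turned.
- pad_left: Left black round non-slip pad of the stand, 90 mm across, 1.5 mm thick, fixed to the stand; origin at the centre of its underside, 53 mm in front of and 50 mm to the left (+y) of the stand's centre; its top is 6.5 mm above the worktop. One bottle stands on its centre at the start; which one varies.
- pad_right: Right black round pad, the same, 50 mm to the right (-y) of the stand's centre. The other bottle stands on its centre at the start.
- side_tray: White tray, fixed, 176 (x) x 187 (y) mm, floor 3 mm above the worktop, rims 16 mm and corner posts 23 mm high; free floor x = +-80, y = +-84 mm less 18 mm posts in the corners. Origin: centre of the underside. A marker pen lies along one 187 mm side. Turned any way. A bottle centred within 36 mm (x) and 42 mm (y) of the tray's centre clears the rims however the bottle is turned.
- timer_plate: Small aluminium plate with a black rubber top, fixed on the worktop, 82 (x) x 96 (y) mm, its top 6 mm above the worktop; the timer's place. Origin at the centre of the underside; long side along its y axis. It may be turned.
- bottle_tall: The taller of two white screw-cap bottles with blue caps, upright: body 68 mm across (acts as a 60 mm square) up to 99 mm, above it the cap, which grips like an upright 33 mm square block whose flats face the bottle's x and y axes, from 99 to 138 mm above the base; 142 mm high in all, 0.36 kg. Take it by the cap. Origin at the centre of its base, z up.
- bottle_short: The shorter white screw-cap bottle with a blue cap, upright: body 60 mm across (acts as a 52 mm square) up to 81 mm, above it the cap, which grips like an upright 33 mm square block whose flats face the bottle's x and y axes, from 81 to 112 mm above the base; 116 mm high in all, 0.25 kg. Take it by the cap. Origin at the centre of its base, z up.
- timer: White bench timer with a display, lying face up on the stand's 5 mm base plate between the cheeks: 58 (x) x 72 (y) x 21 mm (solid up to 19 mm), 0.07 kg. Grasp it across its 58 mm, along its x axis; the cheeks leave no room for fingers at the ends of its 72 mm. While the bottles stand in front of it there is no room for a gripper. Origin at the centre of its underside, z up.
- tray_marker: White marker pen with a blue cap lying along one edge of the side tray's floor, 130 mm long (along its own y axis), 13 mm thick; a bystander to be left where it is. Origin under its middle.
Not all that is in view belongs to the job. Leave any yellow look-alike of the bottle_tall alone.

How it is judged:
On the way, in this order (a step that is already met when the one before it is completed fails the run):
1. both bottles stand upright, released, in the side tray (x of bottle_tall in the frame of side_tray between -0.062 and 0.062 m and y of bottle_tall in the frame of side_tray between -0.066 and 0.066 m and z of each of bottle_tall, bottle_short in the frame of side_tray below 0.008 m and angle between each of bottle_tall, bottle_short's own z axis and vertical below 0.1 rad and contact force between the fingers and bottle_tall below 0.1 N and linear speed of each of bottle_tall, bottle_short below 0.03 m/s and x of bottle_short in the frame of side_tray between -0.062 and 0.062 m and y of bottle_short in the frame of side_tray between -0.066 and 0.066 m and contact force between the fingers and bottle_short below 0.1 N), for 0.2 s.
2. the timer lies released on its plate while both bottles are still in the tray (all of step 1 and x of timer in the frame of timer_plate between -0.013 and 0.013 m and y of timer in the frame of timer_plate between -0.013 and 0.013 m and z of timer in the frame of timer_plate below 0.01 m and angle between timer's own z axis and vertical below 0.1 rad and angle between the x axis of timer and the x axis of timer_plate, either way round below 0.21 rad and contact force between the fingers and timer below 0.1 N and linear speed of timer below 0.03 m/s), for 0.2 s.
At the end, for the whole second after the job is handed in: Both bottles upright, still and released within 16 mm of where they started (the middle of their own pads); timer face up, released, within 13 mm in x and y of its plate's middle and 12 degrees of its direction (either way round); marker pen within 12 mm of where it lay (distance of each of bottle_tall, bottle_short from where it was at the start of the episode below 0.016 m and angle between each of bottle_tall, bottle_short, timer's own z axis and vertical below 0.1 rad and linear speed of each of bottle_tall, bottle_short below 0.02 m/s and contact force between the fingers and bottle_tall below 0.1 N and contact force between the fingers and bottle_short below 0.1 N and x of timer in the frame of timer_plate between -0.013 and 0.013 m and y of timer in the frame of timer_plate between -0.013 and 0.013 m and z of timer in the frame of timer_plate below 0.01 m and angle between the x axis of timer and the x axis of timer_plate, either way round below 0.21 rad and contact force between the fingers and timer below 0.1 N and linear speed of timer below 0.03 m/s and distance of tray_marker from where it was at the start of the episode below 0.012 m); the robot touches nothing.
It fails at once if a bottle is tipped over (angle between any of bottle_tall, bottle_short's own z axis and vertical above 0.7 rad).
It fails at once if the marker pen is shoved about (distance of tray_marker from where it was at the start of the episode above 0.02 m).
It also fails if it takes over 128 s, if anything falls off the work surface, if the arm or the gripper's body presses on something with over 40 N, if the wrist force passes 120 N, or if a joint passes its speed limit or range.

## Robot

A 7-joint arm with a two-finger parallel gripper is mounted at the origin on a cart in front of the work surface, level with it; the furniture and walls round the work are solid. World frame = base frame: x ahead of the robot, y to its left, z up, the work surface at z = 0. Lengths are in m, angles in rad, forces in N, time in s.
With the tool pointing down it reaches from about 0.4 to 0.875 m from the base axis. Payload 19.3 kg.
Tool frame: the origin (TCP) lies on the mounting face of the last link; the fingertips stand 173 mm ahead of it and the grasp point (between the pads) lies 155 mm ahead of it (bot.grip_point_offset is the distance from the TCP to the grasp point, in m); z points along the fingers, y is the line along which they close (so a half turn about z gives the same grasp; the last joint's range is limited). The gripper opens to 85 mm and grips with 20 to 120 N. Pads are 22 mm wide; open, the fingers measure 114 mm over their backs; the gripper's body (76 mm by 85 mm) begins 54 mm behind the grasp point. The pads swing forward as they close: fully open they stand 13 mm farther back than shut.
Start: joints at [-1.275, 0.521, -0.036, 1.599, 0.021, 1.021, -0.113], TCP at [0.224, 0.584, 0.405] pointing down, gripper open.
Joint ranges: [-2.91, 2.91], [-0.3, 2.13], [-1.5, 1.42], [0.17, 2.43], [-1.26, 4.41], [0.16, 1.93], [-2.52, 2.52]. Speed limits (rad/s): [1.89, 1.89, 2.39, 2.39, 3.01, 3.01, 3.01].

## Interface

Orientations are given as [roll, pitch, yaw] about the fixed x, y, z axes, in that order (R = Rz(yaw) Ry(pitch) Rx(roll)).
In Python, from workcell import bot gives the robot as it stands.
- The arm moves only by the tool arm_command, never from a script. Its argument "deltas" is a list of rows, each a list of 3 entries, a list of its own where there are three numbers: the shift along the tool's x, y, z in cm, then the turn, a rotation vector about the tool's x, y, z in rad, then the finger opening in cm, from 0 to 8.54. In form: [[[tx, ty, tz], [rx, ry, rz], claw], ...]. A call has 1 to 20 rows; each row shifts and turns the commanded pose from where the row before left it, along the tool's axes as they then stand; what a row does not reach is not made up. A row lasts 1/10 s, in which the tool goes at most 50 mm and 8.59 degrees, less where a joint would pass 70% of its speed; a pose out of reach is approached as far as the arm can. A call with a gripper value outside its range is refused whole. The fingers move at their own pace and stop on an object; "newtons" is the grip in N (left out, the last holds). Time passes only in rows, so rows that do not move let the fingers close. It gives the time, the measured TCP pose, the force, the opening and the grip force at its end, in the units of the state.
- bot.observe(): the state, without advancing time (a new reading comes with each control period).
- bot.grab_frame(name): name is "scene" or "top" or "wrist"; returns a dict with "frame" (480x640x3 uint8, red, green, blue), "K" (3x3 intrinsics, pixels), "rvec" (rotation vector, rad) and "tvec" (3), from world to camera coordinates, as OpenCV has them; the wrist camera has in their place "T_tool_cam" (4x4, takes a point from camera to tool coordinates, whose origin is the TCP and whose axes are the flange's). Camera axes: x right, y down, z forward; pixel columns grow to the right and rows downward; lengths in m; the calibration is good to about 2 mm. A picture is of the moment at which its call begins: read the wrist's pose just before it. There is no depth.
- bot.job_done(): hands the job in; it is judged then, once.
Trained networks look in a picture, given as the dict that the camera call returned (one of the last four; its "shot" number tells which), for a name from the list of things; names that differ only in an ending like _2 or _b are one class to them, and where a whole thing is asked for, a point or a joint stands for the part that bears it (a point fixed in the world has none). Each returns a list of dicts, best first, with "p" (0 to 1); they miss things now and then, are a little off and sometimes report something else, mostly with a low value. They report only what shows in the picture. A call takes as long as a camera call. They do not tell look-alikes from the thing itself.
- bot.find_in(name, picture): "rect" ([left, top, width, height] in pixels, round what is visible of it).
- bot.mark_of(name, picture): "at" ([column, row] in pixels: a listed point, or the origin of a listed thing).
The state is a dict: "clock": time; "qpos": joint angles; "qd": joint speeds; "joint_efforts": joint torques, N m; "position": TCP position; "tool_rot": TCP orientation; "force": force on the tool from outside, world axes, zero at the start; "moment": the same for the moment, N m; "grip_width": finger opening in m; "finger_force": force on a finger pad.
Only numpy, scipy, OpenCV 4.12 (cv2) and the standard library are available. Lean on these libraries where they do the work, as an engineer would, in place of code of your own. Each camera call takes 0.05 s, during which the arm holds its last target. There are 200 camera calls.

## Working session

There is one attempt and no reset: what is moved stays moved. The work goes in short steps, Python scripts to look and compute and a tool call to move; the robot and the scene stay as the last step left them, time stands still between calls to the robot, and variables do not carry over. Pictures are saved under pics/ and viewed, at most 14 in all, crops included, and the job is handed in when it is done.

Besides the shell and the picture viewer there is one more tool, called after "Request:" as a command line: name --argument value ..., lists and objects as JSON in quotes. arm_command: Moves the arm, as the interface text tells. Its arguments: {"type":"object","properties":{"deltas":{"type":"array","items":{"type":"array"}},"newtons":{"type":"number"}},"required":["deltas"]}

```bash
mkdir -p pics; ls
cat > h.py <<'E'
import numpy as np, cv2, pickle
from workcell import bot
NAMES=["bottle_stand","pad_left","pad_right","side_tray","timer_plate","bottle_tall","bottle_short","timer","tray_marker"]
def save(p,n): cv2.imwrite(f"pics/{n}.png",p["frame"][:,:,::-1])
def campose(p,st=None):
    if "rvec" in p:
        R=cv2.Rodrigues(np.array(p["rvec"],float))[0]; t=np.array(p["tvec"],float).ravel(); return R,t
    T=np.array(p["T_tool_cam"]); r=st["tool_rot"]
    Rw=Rot(r); M=np.eye(4); M[:3,:3]=Rw; M[:3,3]=st["position"]; M=M@T
    R=M[:3,:3].T; return R,-R@M[:3,3]
def Rot(rpy):
    from scipy.spatial.transform import Rotation as S
    return S.from_euler("xyz",rpy).as_matrix()
def ray(p,uv,z,st=None):
    R,t=campose(p,st); K=np.array(p["K"]); d=R.T@np.linalg.inv(K)@[uv[0],uv[1],1]; c=-R.T@t
    return c+d*(z-c[2])/d[2]
def proj(p,X,st=None):
    R,t=campose(p,st); c=(R@np.atleast_2d(X).T).T+t; q=(np.array(p["K"])@c.T).T; return q[:,:2]/q[:,2:]
E
python3 - <<'E'
from h import *
print(bot.observe(), bot.grip_point_offset)
for c in ["top","scene"]:
    p=bot.grab_frame(c); save(p,c+"0"); R,t=campose(p); print(c,-R.T@t)
    for n in NAMES:
        f=bot.find_in(n,p); m=bot.mark_of(n,p)
        print(n,[(np.round(a["rect"]).tolist(),round(a["p"],2)) for a in f[:3]],[(np.round(a["at"],1).tolist(),round(a["p"],2),np.round(ray(p,a["at"],0.006),3).tolist()) for a in m[:3]])
E
```

```text
pics
{'clock': 0.0, 'qpos': array([-1.27520783,  0.52201142, -0.03631963,  1.60002177,  0.02120592,
        1.02108435, -0.11279766]), 'qd': array([ 2.56326076e-05, -1.95651488e-06, -1.23289421e-03, -1.45264318e-03,
        9.24548663e-04, -1.89892647e-04,  1.55932666e-04]), 'joint_efforts': array([ 1.09564495e-03, -9.27122068e+01,  1.98084019e+00, -3.69942999e+01,
        1.79099233e-02,  8.25468771e-03, -6.21776917e-05]), 'position': array([0.22352763, 0.58350528, 0.40412239]), 'tool_rot': array([-3.14045652e+00,  9.03351968e-05,  2.77579318e+00]), 'force': array([-0.19549868, -0.49123283,  0.27865354]), 'moment': array([ 0.01597606, -0.0018324 , -0.0379761 ]), 'finger_force': 0.0, 'grip_width': 0.08549773625778195} 0.1547
top [ 0.4751076  -0.13933934  1.15608667]
bottle_stand [([180.0, 179.0, 85.0, 88.0], 0.78), ([222.0, 225.0, 39.0, 36.0], 0.54)] [([221.0, 225.3], 0.56, [0.614, 0.098, 0.006])]
pad_left [([207.0, 192.0, 33.0, 28.0], 0.52)] [([205.2, 243.1], 0.68, [0.571, 0.134, 0.006])]
pad_right [([228.0, 227.0, 36.0, 34.0], 0.81)] [([242.4, 245.0], 0.55, [0.567, 0.045, 0.006])]

[... 1258 characters left out ...]
 54.0, 49.0], 0.85), ([216.0, 158.0, 119.0, 92.0], 0.22)] [([361.9, 252.2], 0.83, [0.66, -0.16, 0.006]), ([268.1, 221.4], 0.23, [0.565, 0.039, 0.006])]
bottle_tall [([199.0, 199.0, 40.0, 65.0], 0.9), ([341.0, 126.0, 29.0, 66.0], 0.67), ([248.0, 165.0, 36.0, 65.0], 0.61)] [([266.4, 222.4], 0.86, [0.56, 0.039, 0.006]), ([223.1, 253.1], 0.75, [0.441, 0.029, 0.006]), ([355.5, 182.4], 0.69, [0.792, 0.003, 0.006])]
bottle_short [([223.0, 151.0, 29.0, 56.0], 0.56), ([221.0, 191.0, 29.0, 21.0], 0.28)] [([237.7, 195.5], 0.86, [0.56, 0.151, 0.006])]
timer [] [([289.4, 191.2], 0.95, [0.658, 0.083, 0.006])]
tray_marker [([339.0, 319.0, 69.0, 10.0], 0.92)] [([372.6, 325.6], 0.56, [0.555, -0.302, 0.006])]
```

Run:
```python
import cv2
a=cv2.imread("pics/top0.png")[100:330,150:460]; cv2.imwrite("pics/top0c.png",cv2.resize(a,(775,575),interpolation=2))
a=cv2.imread("pics/scene0.png")[110:420,180:440]; cv2.imwrite("pics/scene0c.png",cv2.resize(a,(500,596),interpolation=2))
```

```text
(no output)
```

View pics/top0c.png

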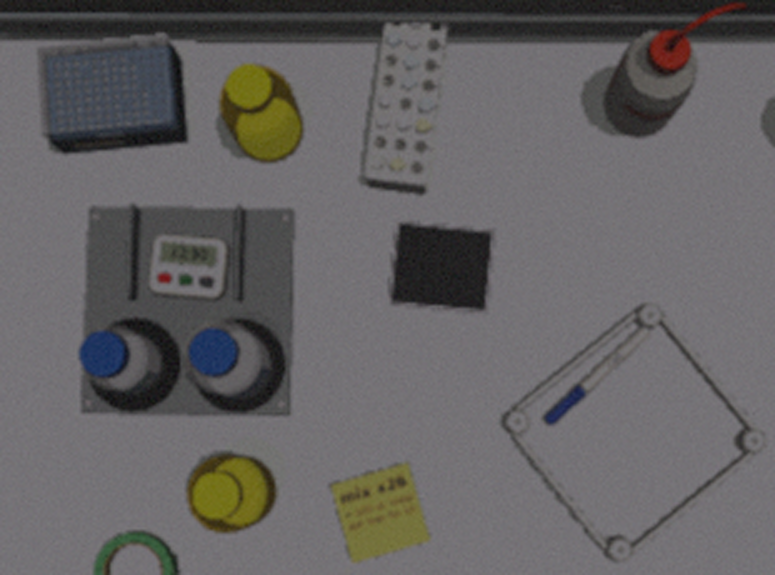

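View pics/scene0c.png

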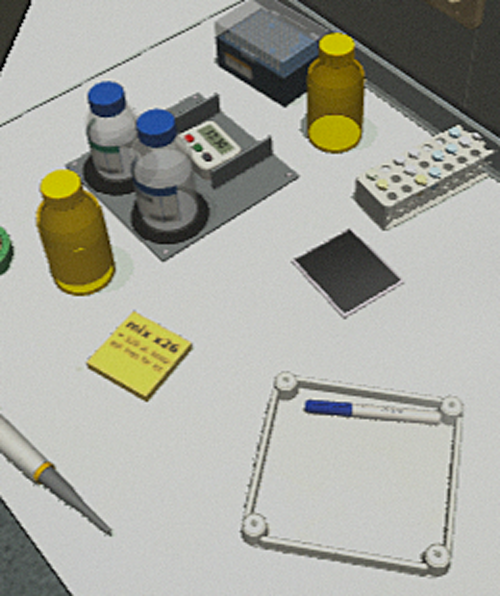

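Run:
```python
from h import *
p=bot.grab_frame("top")
f=lambda L,z:np.array([ray(p,((u+.5)/2.5-.5+150,(v+.5)/2.5-.5+100),z)[:2] for u,v in L])
def rep(n,C,):
    c=C.mean(0); e=[(C[(i+1)%len(C)]-C[i]) for i in range(len(C))]
    print(n,c.round(4),[ (round(float(np.hypot(*v))*1000,1),round(float(np.degrees(np.arctan2(v[1],v[0]))),1)) for v in e])
rep("stand",f([(92,207),(293,209),(290,413),(82,411)],.005))
rep("plate",f([(400,224),(493,231),(486,308),(392,301)],.006))
rep("timer",f([(155,236),(228,241),(222,298),(150,293)],.026))
rep("tray",f([(651,314),(515,421),(620,548),(753,440)],.023))
rep("pen",f([(548,420),(648,336)],.01))
print("tallcap",f([(213,351)],.1485),"shortcap",f([(103,353)],.1225), "pads",f([(237,365),(132,365)],.0065))
```

```text
stand [0.6188 0.0875] [(195.4, -90.4), (197.2, -179.9), (198.5, 89.8), (197.8, -0.8)]
plate [ 0.6616 -0.1559] [(89.9, -94.1), (75.1, 174.8), (90.2, 86.0), (75.3, -5.4)]
timer [0.6563 0.0848] [(69.7, -93.7), (54.7, 175.4), (68.4, 86.3), (54.7, -3.3)]
tray [ 0.505  -0.3347] [(163.2, 128.3), (150.8, -140.3), (159.6, -51.3), (149.6, 38.3)]
pen [ 0.5544 -0.3032] [(124.5, -49.9), (124.5, 130.1)]
tallcap [[0.56556128 0.03828213]] shortcap [[0.56566605 0.13764241]] pads [[0.56502308 0.04004075]
 [0.56447431 0.14053692]]
```

Request:
arm_command --deltas '[[[0,0,0],[0,0,0.134],8.5],[[0,0,0],[0,0,0.134],8.5],[[0,0,0],[0,0,0.134],8.5],[[0,0,0],[0,0,0.134],8.5],[[0,0,0],[0,0,0.134],8.5],[[0,0,0],[0,0,0.134],8.5],[[0,0,0],[0,0,0.134],8.5],[[0,0,0],[0,0,0.134],8.5],[[0,0,0],[0,0,0.134],8.5],[[-2,1.5,0],[0,0,0],8.5],[[-3,2.3,0],[0,0,0],8.5],[[-3,2.3,0],[0,0,0],8.5],[[-3,2.3,0],[0,0,0],8.5],[[-3,2.3,0],[0,0,0],8.5],[[-3,2.3,0],[0,0,0],8.5],[[-3,2.3,0],[0,0,0],8.5],[[-3,2.3,0],[0,0,0],8.5],[[-3,2.3,0],[0,0,0],8.5],[[-3,2.3,0],[0,0,0],8.5],[[-3,2.3,0],[0,0,0],8.5]]'

```text
clock: 3.95
position: [0.469, 0.2621, 0.4049]
tool_rot: [3.141, -0.0, 1.57]
force: [0.5, 1.9, -0.5]
grip_width: 0.0849
finger_force: 0.0
```

Request:
arm_command --deltas '[[[-3,2.4,0],[0,0,0],8.5],[[-3,2.4,0],[0,0,0],8.5],[[-3,2.4,0],[0,0,0],8.5],[[-3,2.4,0],[0,0,0],8.5],[[0,0,0],[0,0,0],8.5]]'

```text
clock: 4.45
position: [0.5663, 0.1386, 0.4048]
tool_rot: [3.14, 0.002, 1.564]
force: [0.2, 0.7, 0.0]
grip_width: 0.0848
finger_force: 0.0
```

Run:
```python
from h import *
s=bot.observe(); p=bot.grab_frame("wrist"); save(p,"w1"); print(s["position"],s["tool_rot"],p["T_tool_cam"])
pickle.dump((s,p),open("w1.pkl","wb"))
print(proj(p,[[.565,.139,.1225],[.565,.039,.1485],[.6563,.0848,.026]],s))
```

```text
[0.56630725 0.13863693 0.40484721] [3.14013302e+00 1.90200517e-03 1.56384820e+00] [[ 7.79772941e-05 -9.49715549e-01 -3.13113989e-01  8.05596824e-02]
 [ 9.99999923e-01 -4.60836576e-05  3.88815762e-04 -2.02831207e-03]
 [-3.83693813e-04 -3.13113995e-01  9.49715473e-01  3.03405448e-02]
 [ 0.00000000e+00  0.00000000e+00  0.00000000e+00  1.00000000e+00]]
[[314.72827212 230.06509181]
 [315.66664085 362.81909248]
 [400.22749083 250.39599255]]
```

View pics/w1.png

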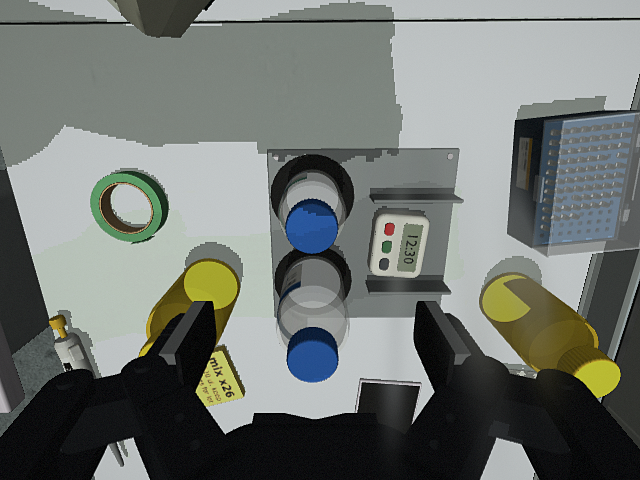

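Request:
arm_command --deltas '[[[0,-0.2,3],[0,0,-0.006],8.5],[[0,0,3],[0,0,0],8.5],[[0,0,3],[0,0,0],8.5],[[0,0,2.5],[0,0,0],8.5],[[0,0,1.5],[0,0,0],8.5],[[0,0,1.1],[0,0,0],8.5],[[0,0,0],[0,0,0],8.5],[[0,0,0],[0,0,0],3],[[0,0,0],[0,0,0],3],[[0,0,0],[0,0,0],2.5],[[0,0,0],[0,0,0],2.5],[[0,0,0],[0,0,0],2.5],[[0,0,0],[0,0,0],2.5],[[0,0,0],[0,0,0],2.5],[[0,0,0],[0,0,0],2.5],[[0,0,0],[0,0,0],2.5]]' --newtons 40

```text
clock: 6.1
position: [0.5625, 0.1433, 0.2645]
tool_rot: [3.14, -0.0, 1.576]
force: [0.3, 0.1, 6.0]
grip_width: 0.0342
finger_force: 37.0
```

Request:
arm_command --deltas '[[[0,0,-1],[0,0,0],2.5],[[0,0,-3],[0,0,0],2.5],[[0,0,-4],[0,0,0],2.5],[[0,0,-4],[0,0,0],2.5],[[0,0,-3],[0,0,0],2.5],[[-1,0,-2],[0,0,0],2.5],[[-3,-0.3,0],[0,0,0],2.5],[[-4,-0.4,0],[0,0,0],2.5],[[-4,-0.4,0],[0,0,0],2.5],[[-4,-0.4,0],[0,0,0],2.5],[[-4,-0.4,0],[0,0,0],2.5],[[-4,-0.4,0],[0,0,0],2.5],[[-4,-0.4,0],[0,0,0],2.5],[[-4,-0.4,0],[0,0,0],2.5],[[-4,-0.4,0],[0,0,0],2.5],[[-4,-0.4,0],[0,0,0],2.5],[[-4,-0.4,0],[0,0,0],2.5],[[-4,-0.4,0],[0,0,0],2.5],[[-3,-0.3,0],[0,0,0],2.5],[[0,0,0],[0,0,0],2.5]]'

```text
clock: 8.1
position: [0.5126, -0.371, 0.4342]
tool_rot: [-3.141, 0.002, 1.57]
force: [-0.4, -0.2, -2.1]
grip_width: 0.0335
finger_force: 38.5
```

Run:
```python
from h import *
s=bot.observe(); print(s["position"],s["tool_rot"],s["qpos"],s["grip_width"])
```

```text
[ 0.51260023 -0.3710198   0.43423866] [-3.14073102e+00  2.02195548e-03  1.57041638e+00] [ 0.23539469  0.54559714  0.45703205  1.5627138  -0.25833252  1.09345787
  0.75363688] 0.033491440910079336
```

Request:
arm_command --deltas '[[[-0.3,0.3,2],[0,0,0],2.5],[[0,0,3.5],[0,0,0],2.5],[[0,0,3.5],[0,0,0],2.5],[[0,0,3.5],[0,0,0],2.5],[[0,0,2.2],[0,0,0],2.5],[[0,0,1.3],[0,0,0],2.5],[[0,0,0.7],[0,0,0],2.5],[[0,0,0.3],[0,0,0],2.5],[[0,0,0.2],[0,0,0],2.5],[[0,0,0],[0,0,0],2.5],[[0,0,0],[0,0,0],2.5]]'

```text
clock: 9.2
position: [0.5178, -0.37, 0.2624]
tool_rot: [3.141, 0.0, 1.576]
force: [-0.7, 0.0, -2.5]
grip_width: 0.0336
finger_force: 38.4
```

Request:
arm_command --deltas '[[[0,0,0.15],[0,0,0],2.5],[[0,0,0],[0,0,0],2.5],[[0,0,0],[0,0,0],5],[[0,0,0],[0,0,0],6],[[0,0,0],[0,0,0],8.5],[[0,0,0],[0,0,0],8.5],[[0,0,0],[0,0,0],8.5],[[0,0,-1],[0,0,0],8.5],[[0,0,-3],[0,0,0],8.5],[[0,0,-4],[0,0,0],8.5],[[0,0,-4],[0,0,0],8.5],[[0,0,-4],[0,0,0],8.5],[[2,0,-1],[0,0,0],8.5],[[4,0.4,0],[0,0,0],8.5],[[4,0.5,0],[0,0,0],8.5],[[4,0.5,0],[0,0,0],8.5],[[4,0.5,0],[0,0,0],8.5],[[4,0.5,0],[0,0,0],8.5],[[4,0.5,0],[0,0,0],8.5],[[4,0.5,0],[0,0,0],8.5]]'

```text
clock: 11.2
position: [0.55, -0.0683, 0.4311]
tool_rot: [3.141, -0.0, 1.576]
force: [0.6, -0.8, -0.2]
grip_width: 0.0853
finger_force: 0.0
```

Request:
arm_command --deltas '[[[4,0.4,0],[0,0,0],8.5],[[4,0.4,0],[0,0,0],8.5],[[3,0.2,0],[0,0,0],8.5],[[0,0,0],[0,0,0],8.5],[[0,0,0],[0,0,0],8.5]]'

```text
clock: 11.7
position: [0.5595, 0.0405, 0.4307]
tool_rot: [3.141, 0.0, 1.577]
force: [-1.4, -0.7, -0.6]
grip_width: 0.0847
finger_force: 0.0
```

Run:
```python
from h import *
s=bot.observe(); print(s["position"],s["tool_rot"])
p=bot.grab_frame("wrist"); save(p,"w2"); q=bot.grab_frame("top"); save(q,"t2")
a=q["frame"][100:330,150:460,::-1]; a=cv2.resize(a,None,fx=2,fy=2,interpolation=2)
b=cv2.resize(p["frame"][:,:,::-1],None,fx=.5,fy=.5)
pickle.dump((s,p),open("w2.pkl","wb"))
o=np.zeros((600,800,3),np.uint8); o[:a.shape[0],:a.shape[1]]=a; o[360:,480:]=b; cv2.imwrite("pics/m2.png",o)
print(proj(p,[[.565,.039,.1485]],s))
```

```text
[0.55951732 0.04048572 0.43072899] [3.14120343e+00 1.25549808e-04 1.57674402e+00]
[[324.05474546 233.12228596]]
```

View pics/m2.png

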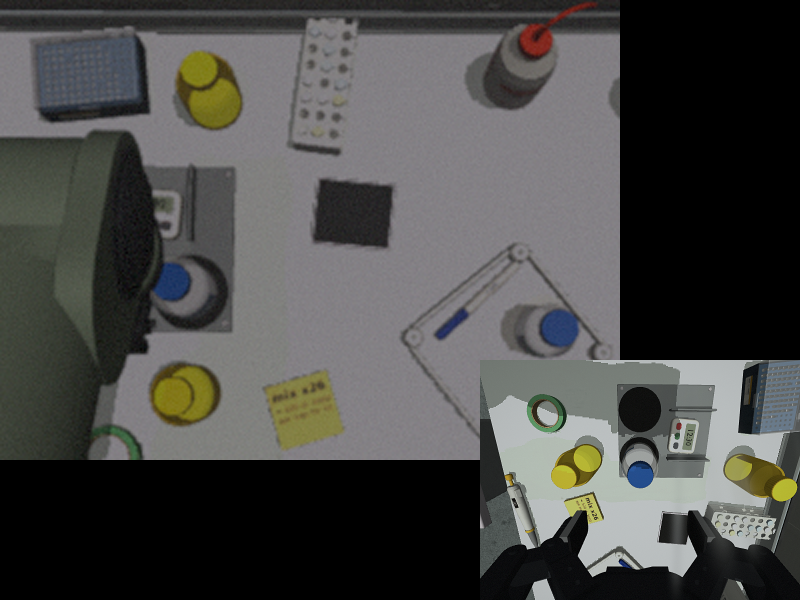

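Request:
arm_command --deltas '[[[0,0.3,3],[0,0,0],8.5],[[0,0,3.5],[0,0,0],8.5],[[0,0,3.5],[0,0,0],8.5],[[0,0,2.5],[0,0,0],8.5],[[0,0,1.5],[0,0,0],8.5],[[0,0,0.9],[0,0,0],8.5],[[0,0,0],[0,0,0],8.5],[[0,0,0],[0,0,0],3],[[0,0,0],[0,0,0],3],[[0,0,0],[0,0,0],2.5],[[0,0,0],[0,0,0],2.5],[[0,0,0],[0,0,0],2.5],[[0,0,0],[0,0,0],2.5],[[0,0,0],[0,0,0],2.5],[[0,0,0],[0,0,0],2.5],[[0,0,0],[0,0,0],2.5]]'

```text
clock: 13.4
position: [0.563, 0.0403, 0.2819]
tool_rot: [3.14, -0.0, 1.576]
force: [1.0, -0.1, 7.3]
grip_width: 0.0333
finger_force: 38.6
```

Request:
arm_command --deltas '[[[0,0,-1],[0,0,0],2.5],[[0,0,-3],[0,0,0],2.5],[[0,0,-3],[0,0,0],2.5],[[-0.5,0,-2],[0,0,0],2.5],[[-2,-0.3,-1],[0,0,0],2.5],[[-4,-1,0],[0,0,0],2.5],[[-4,-1,0],[0,0,0],2.5],[[-4,-1.1,0],[0,0,0],2.5],[[-4,-1.2,0],[0,0,0],2.5],[[-4,-1.2,0],[0,0,0],2.5],[[-4,-1.2,0],[0,0,0],2.5],[[-4,-1.2,0],[0,0,0],2.5],[[-3,-1,0],[0,0,0],2.5],[[-2,-0.5,0],[0,0,0],2.5],[[0,0,0],[0,0,0],2.5],[[0,0,0],[0,0,0],2.5]]'

```text
clock: 15.0
position: [0.4667, -0.3155, 0.3811]
tool_rot: [-3.141, -0.0, 1.575]
force: [0.3, 0.1, -3.5]
grip_width: 0.0331
finger_force: 39.9
```

Request:
arm_command --deltas '[[[0,0,2],[0,0,0],2.5],[[0,0,3],[0,0,0],2.5],[[0,0,2.5],[0,0,0],2.5],[[0,0,1.5],[0,0,0],2.5],[[0,0,0.7],[0,0,0],2.5],[[0,0,0.3],[0,0,0],2.5],[[0,0,0.15],[0,0,0],2.5],[[0,0,0.1],[0,0,0],2.5],[[0,0,0],[0,0,0],2.5],[[0,0,0],[0,0,0],2.5]]'

```text
clock: 16.0
position: [0.4675, -0.3152, 0.2791]
tool_rot: [3.141, 0.0, 1.576]
force: [-0.3, 0.6, -3.1]
grip_width: 0.0329
finger_force: 39.9
```

Request:
arm_command --deltas '[[[0,0,0.1],[0,0,0],2.5],[[0,0,0],[0,0,0],2.5],[[0,0,0],[0,0,0],5],[[0,0,0],[0,0,0],6],[[0,0,0],[0,0,0],8.5],[[0,0,0],[0,0,0],8.5],[[0,0,0],[0,0,0],8.5],[[0,0,-1],[0,0,0],8.5],[[0,0,-3],[0,0,0],8.5],[[0,0,-4],[0,0,0],8.5],[[1,0.5,-4],[0,0,0],8.5],[[3,1.5,-1],[0,0,0],8.5],[[4,1.9,0],[0,0,0],8.5],[[4,1.9,0],[0,0,0],8.5],[[4,1.9,0],[0,0,0],8.5],[[4,1.9,0],[0,0,0],8.5],[[4,1.9,0],[0,0,0],8.5],[[4,1.9,0],[0,0,0],8.5],[[4,1.9,0],[0,0,0],8.5],[[4,1.9,0],[0,0,0],8.5]]'

```text
clock: 18.0
position: [0.638, 0.0474, 0.4086]
tool_rot: [3.141, 0.0, 1.576]
force: [0.7, 0.1, -0.1]
grip_width: 0.0847
finger_force: 0.0
```

Request:
arm_command --deltas '[[[3,1.3,0],[0,0,0],8.5],[[1,0.4,0],[0,0,0],8.5],[[0,0,0],[0,0,0],8.5],[[0,0,0],[0,0,0],8.5]]'

```text
clock: 18.4
position: [0.6541, 0.0843, 0.4081]
tool_rot: [3.142, 0.001, 1.575]
force: [0.4, -0.2, -0.1]
grip_width: 0.085
finger_force: 0.0
```

Run:
```python
from h import *
s=bot.observe(); print(s["position"],s["tool_rot"])
p=bot.grab_frame("wrist"); save(p,"w3"); q=bot.grab_frame("top"); save(q,"t3")
pickle.dump((s,p),open("w3.pkl","wb"))
a=q["frame"][220:330,350:460,::-1]; a=cv2.resize(a,(240,240),interpolation=2)
uv=proj(p,[[.6563,.0848,.026]],s)[0]; print(uv)
u,v=np.round(uv).astype(int)
b=p["frame"][v-75:v+75,u-75:u+75,::-1]; print("crop origin",u-75,v-75,b.shape)
b=cv2.resize(b,None,fx=3.6,fy=3.6,interpolation=2)
o=np.zeros((560,800,3),np.uint8); o[:240,:240]=a; o[:b.shape[0],250:250+b.shape[1]]=b; cv2.imwrite("pics/m3.png",o)
```

```text
[0.65408684 0.08434313 0.40810239] [3.14152665e+00 8.13894786e-04 1.57456465e+00]
[318.41671476 200.99402269]
crop origin 243 126 (150, 150, 3)
```

View pics/m3.png

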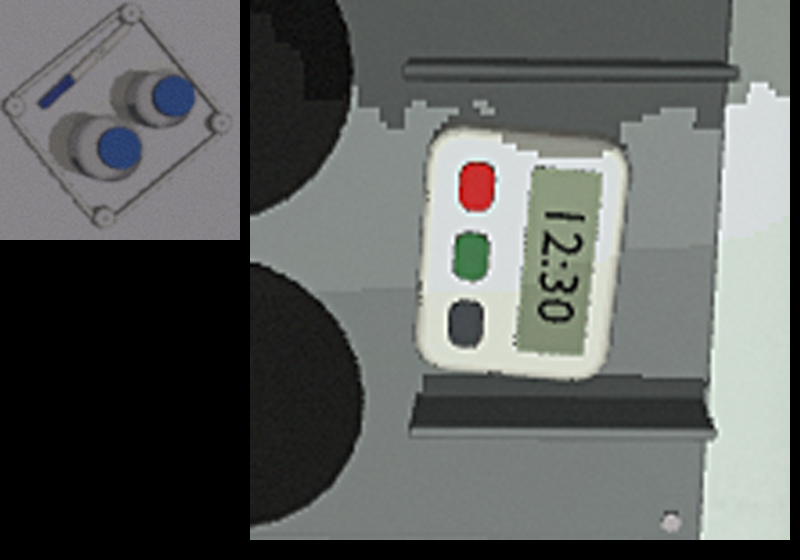

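Run:
```python
from h import *
s,p=pickle.load(open("w3.pkl","rb"))
f=lambda L,z:np.array([ray(p,((u-250+.5)/3.6-.5+243,(v+.5)/3.6-.5+126),z,s)[:2] for u,v in L])
for n,L,z in [("timer",[(430,125),(632,146),(608,384),(415,364)],.024)]:
    C=f(L,z); e=np.roll(C,-1,0)-C
    print(n,C.mean(0).round(4),[(round(float(np.hypot(*v))*1000,1),round(float(np.degrees(np.arctan2(v[1],v[0]))),1)) for v in e])
print("cheeks front ends z.035",f([(405,70),(410,433)],.035))
```

```text
timer [0.6558 0.0881] [(56.5, -5.6), (69.9, -93.8), (57.3, 174.0), (69.5, 85.5)]
cheeks front ends z.035 [[0.6245611  0.14119156]
 [0.62375671 0.03874255]]
```

Request:
arm_command --deltas '[[[0.3,0.2,3],[0,0,0.09],8.5],[[0,0,4],[0,0,0],8.5],[[0,0,4],[0,0,0],8.5],[[0,0,4],[0,0,0],8.5],[[0,0,3],[0,0,0],8.5],[[0,0,2],[0,0,0],8.5],[[0,0,1.5],[0,0,0],8.5],[[0,0,0.8],[0,0,0],8.5],[[0,0,0.4],[0,0,0],8.5],[[0,0,0],[0,0,0],8.5],[[0,0,0],[0,0,0],8.5]]' --newtons 25

```text
clock: 19.6
position: [0.6567, 0.0887, 0.1816]
tool_rot: [3.14, -0.0, 1.486]
force: [0.1, -0.4, 0.5]
grip_width: 0.085
finger_force: 0.0
```

Request:
arm_command --deltas '[[[0,0,0],[0,0,0],6.5],[[0,0,0],[0,0,0],5],[[0,0,0],[0,0,0],5],[[0,0,0],[0,0,0],5],[[0,0,0],[0,0,0],5],[[0,0,0],[0,0,0],5]]'

```text
clock: 20.2
position: [0.6565, 0.0888, 0.1814]
tool_rot: [3.141, -0.0, 1.486]
force: [-1.4, 0.5, 6.1]
grip_width: 0.0573
finger_force: 26.1
```

Request:
arm_command --deltas '[[[0,0,-1],[0,0,0],5],[[0,0,-3],[0,0,0],5],[[0,0,-3],[0,0,0],5],[[-1,0.1,-2],[0,0,0],5],[[-3,0.3,0],[0,0,0],5],[[-4,0.4,0],[0,0,0],5],[[-4,0.4,0],[0,0,0],5],[[-4,0.5,0],[0,0,0],5],[[-4,0.5,0],[0,0,0],5],[[-3,0.3,0],[0,0,0],5],[[-1.2,0.1,0],[0,0,0],5],[[0,0,3],[0,0,0],5],[[0,0,2],[0,0,0],5],[[0,0,0],[0,0,0],5],[[0,0,0],[0,0,0],5]]'

```text
clock: 21.7
position: [0.662, -0.1542, 0.2215]
tool_rot: [3.141, 0.0, 1.486]
force: [0.9, 0.2, -0.1]
grip_width: 0.0572
finger_force: 27.7
```

Run:
```python
from h import *
s=bot.observe(); print(s["position"],s["tool_rot"],s["grip_width"])
p=bot.grab_frame("wrist"); save(p,"w4");
```

```text
[ 0.66199285 -0.15415423  0.22146974] [3.14139635e+00 1.61829308e-05 1.48629383e+00] 0.05723661678788968
```

View pics/w4.png

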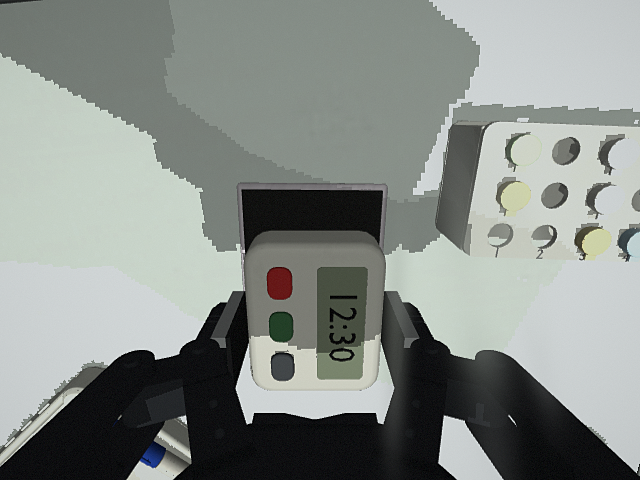

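Request:
arm_command --deltas '[[[0,0,1.5],[0,0,0],5],[[0,0,1.2],[0,0,0],5],[[0,0,0.7],[0,0,0],5],[[0,0,0.3],[0,0,0],5],[[0,0,0.15],[0,0,0],5],[[0,0,0],[0,0,0],5],[[0,0,0],[0,0,0],6.5],[[0,0,0],[0,0,0],7.5],[[0,0,0],[0,0,0],8.5],[[0,0,0],[0,0,0],8.5],[[0,0,0],[0,0,0],8.5]]'

```text
clock: 22.85
position: [0.6618, -0.1546, 0.1822]
tool_rot: [3.142, 0.0, 1.486]
force: [-0.1, 0.8, 0.3]
grip_width: 0.0849
finger_force: 0.0
```

Request:
arm_command --deltas '[[[0,0,-1],[0,0,0],8.5],[[0,0,-3],[0,0,0],8.5],[[0,0,-4],[0,0,0],8.5],[[0,0,-4],[0,0,0],8.5],[[0,0,-4],[0,0,0],8.5],[[0,0,-4],[0,0,0],8.5],[[0,0,-2],[0,0,-0.09],8.5],[[0,0,0],[0,0,0],8.5],[[0,0,0],[0,0,0],8.5]]'

```text
clock: 23.75
position: [0.6615, -0.1546, 0.4028]
tool_rot: [3.141, -0.0, 1.575]
force: [0.3, 0.6, -0.7]
grip_width: 0.085
finger_force: 0.0
```

Run:
```python
from h import *
s=bot.observe(); print(s["position"],s["tool_rot"])
p=bot.grab_frame("wrist"); save(p,"w5"); pickle.dump((s,p),open("w5.pkl","wb"))
u,v=np.round(proj(p,[[.6616,-.1559,.01]],s)[0]).astype(int); print(u-75,v-75)
b=cv2.resize(p["frame"][v-75:v+75,u-75:u+75,::-1],None,fx=4,fy=4,interpolation=2); cv2.imwrite("pics/m5.png",b)
```

```text
[ 0.66153048 -0.15459375  0.40282379] [ 3.14076599e+00 -1.58346746e-04  1.57483733e+00]
241 126
```

View pics/m5.png

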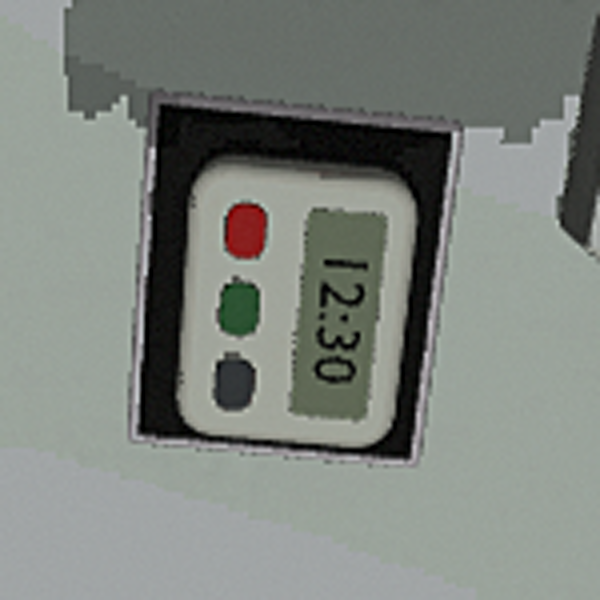

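Run:
```python
from h import *
s,p=pickle.load(open("w5.pkl","rb"))
f=lambda L,z:np.array([ray(p,((u+.5)/4-.5+241,(v+.5)/4-.5+126),z,s)[:2] for u,v in L])
for n,L,z in [("plate",[(150,95),(463,125),(416,465),(131,440)],.006),("timer",[(192,152),(422,170),(399,448),(177,434)],.025)]:
    C=f(L,z); e=np.roll(C,-1,0)-C
    print(n,C.mean(0).round(4),[(round(float(np.hypot(*v))*1000,1),round(float(np.degrees(np.arctan2(v[1],v[0]))),1)) for v in e])
```

```text
plate [ 0.6585 -0.1534] [(80.8, -5.1), (93.4, -95.7), (79.5, 174.9), (93.5, 85.1)]
timer [ 0.6605 -0.1539] [(56.8, -4.2), (72.6, -92.9), (58.4, 176.4), (73.2, 85.8)]
```

Request:
arm_command --deltas '[[[-2,-2.4,0],[0,0,0],8.5],[[-2.5,-3,0],[0,0,0],8.5],[[-2.5,-3,0],[0,0,0],8.5],[[-2.5,-3,0],[0,0,0],8.5],[[-2.5,-3,0],[0,0,0],8.5],[[-2.5,-3,0],[0,0,0],8.5],[[-1.6,-2,0],[0,0,0],8.5],[[0,0,0],[0,0,0],8.5],[[0,0,3],[0,0,0],8.5],[[0,0,3],[0,0,0],8.5],[[0,0,3],[0,0,0],8.5],[[0,0,2],[0,0,0],8.5],[[0,0,1.4],[0,0,0],8.5],[[0,0,0],[0,0,0],8.5],[[0,0,0],[0,0,0],8.5]]' --newtons 40

```text
clock: 25.3
position: [0.4688, -0.3166, 0.2785]
tool_rot: [-3.142, 0.0, 1.576]
force: [0.4, -0.6, -0.0]
grip_width: 0.0851
finger_force: 0.0
```

Request:
arm_command --deltas '[[[0.15,-0.1,0],[0,0,0],8.5],[[0,0,0],[0,0,0],5],[[0,0,0],[0,0,0],3],[[0,0,0],[0,0,0],2.5],[[0,0,0],[0,0,0],2.5],[[0,0,0],[0,0,0],2.5],[[0,0,0],[0,0,0],2.5],[[0,0,0],[0,0,0],2.5],[[0,0,-1],[0,0,0],2.5],[[0,0,-3],[0,0,0],2.5],[[0,0,-3],[0,0,0],2.5],[[0,0,-2],[0,0,0],2.5],[[0,0,-1],[0,0,0],2.5],[[0,0,0],[0,0,0],2.5]]'

```text
clock: 26.7
position: [0.4676, -0.3151, 0.3792]
tool_rot: [3.14, 0.001, 1.576]
force: [0.7, 0.2, -3.9]
grip_width: 0.0328
finger_force: 40.3
```

Request:
arm_command --deltas '[[[2,0.6,0],[0,0,0],2.5],[[4,1.2,0],[0,0,0],2.5],[[4,1.2,0],[0,0,0],2.5],[[4,1.2,0],[0,0,0],2.5],[[4,1.2,0],[0,0,0],2.5],[[4,1.2,0],[0,0,0],2.5],[[4,1.2,0],[0,0,0],2.5],[[4,0.9,0],[0,0,0],2.5],[[3,0.5,0],[0,0,0],2.5],[[2,0.3,0],[0,0,0],2.5],[[0.5,0,0],[0,0,0],2.5],[[0,0,0],[0,0,0],2.5],[[0,0,3],[0,0,0],2.5],[[0,0,3],[0,0,0],2.5],[[0,0,2],[0,0,0],2.5],[[0,0,0],[0,0,0],2.5],[[0,0,0],[0,0,0],2.5]]'

```text
clock: 28.4
position: [0.5608, 0.0393, 0.2985]
tool_rot: [-3.141, 0.001, 1.574]
force: [-0.4, 0.2, -3.5]
grip_width: 0.0328
finger_force: 40.8
```

Request:
arm_command --deltas '[[[0.1,0.2,0.8],[0,0,0],2.5],[[0,0,0.4],[0,0,0],2.5],[[0,0,0.2],[0,0,0],2.5],[[0,0,0.1],[0,0,0],2.5],[[0,0,0.1],[0,0,0],2.5],[[0,0,0],[0,0,0],2.5],[[0,0,0],[0,0,0],2.5]]'

```text
clock: 29.1
position: [0.5628, 0.0414, 0.2823]
tool_rot: [3.141, 0.0, 1.576]
force: [-0.3, -0.1, -3.3]
grip_width: 0.0328
finger_force: 40.8
```

Down the last 1 mm, release, and return for the short bottle.

Request:
arm_command --deltas '[[[-0.1,0,0.1],[0,0,0],2.5],[[0,0,0],[0,0,0],2.5],[[0,0,0],[0,0,0],5],[[0,0,0],[0,0,0],6],[[0,0,0],[0,0,0],8.5],[[0,0,0],[0,0,0],8.5],[[0,0,0],[0,0,0],8.5],[[0,0,-1],[0,0,0],8.5],[[0,0,-3],[0,0,0],8.5],[[0,0,-4],[0,0,0],8.5],[[0,0,-3],[0,0,0],8.5],[[-2,-0.2,-1],[0,0,0],8.5],[[-4,-0.4,0],[0,0,0],8.5],[[-4,-0.4,0],[0,0,0],8.5],[[-4,-0.4,0],[0,0,0],8.5],[[-4,-0.4,0],[0,0,0],8.5],[[-4,-0.4,0],[0,0,0],8.5],[[-4,-0.4,0],[0,0,0],8.5],[[-4,-0.5,0],[0,0,0],8.5],[[-4,-0.5,0],[0,0,0],8.5]]'

```text
clock: 31.1
position: [0.5279, -0.3014, 0.4021]
tool_rot: [3.141, 0.0, 1.576]
force: [0.2, 1.3, 0.4]
grip_width: 0.0849
finger_force: 0.0
```

Request:
arm_command --deltas '[[[-4,-0.5,0],[0,0,0],8.5],[[-2,-0.3,0],[0,0,0],8.5],[[-1,-0.1,0],[0,0,0],8.5],[[0,0,0],[0,0,0],8.5],[[0,0,0],[0,0,0],8.5]]'

```text
clock: 31.6
position: [0.5203, -0.3686, 0.4014]
tool_rot: [3.141, -0.001, 1.577]
force: [0.6, 0.6, 0.6]
grip_width: 0.0849
finger_force: 0.0
```

Request:
arm_command --deltas '[[[-0.1,-0.2,3],[0,0,0],8.5],[[0,0,4],[0,0,0],8.5],[[0,0,3],[0,0,0],8.5],[[0,0,2.5],[0,0,0],8.5],[[0,0,1.5],[0,0,0],8.5],[[0,0,0],[0,0,0],8.5],[[0,0,0],[0,0,0],8.5],[[0,0,0],[0,0,0],5],[[0,0,0],[0,0,0],3],[[0,0,0],[0,0,0],2.5],[[0,0,0],[0,0,0],2.5],[[0,0,0],[0,0,0],2.5],[[0,0,0],[0,0,0],2.5],[[0,0,0],[0,0,0],2.5]]'

```text
clock: 33.0
position: [0.5181, -0.3709, 0.2619]
tool_rot: [3.14, 0.001, 1.576]
force: [1.5, 0.3, 5.8]
grip_width: 0.0331
finger_force: 38.2
```

Request:
arm_command --deltas '[[[0,0,-1],[0,0,0],2.5],[[0,0,-3],[0,0,0],2.5],[[0,0,-4],[0,0,0],2.5],[[0,0,-4],[0,0,0],2.5],[[0,0,-3.5],[0,0,0],2.5],[[2,0.1,-2],[0,0,0],2.5],[[4,0.3,0],[0,0,0],2.5],[[4,0.4,0],[0,0,0],2.5],[[4,0.4,0],[0,0,0],2.5],[[4,0.4,0],[0,0,0],2.5],[[4,0.4,0],[0,0,0],2.5],[[4,0.4,0],[0,0,0],2.5],[[4,0.4,0],[0,0,0],2.5],[[4,0.4,0],[0,0,0],2.5],[[4,0.4,0],[0,0,0],2.5],[[4,0.4,0],[0,0,0],2.5],[[4,0.4,0],[0,0,0],2.5],[[3,0.1,0],[0,0,0],2.5],[[2,0,0],[0,0,0],2.5],[[0.3,0,0],[0,0,0],2.5]]'

```text
clock: 35.0
position: [0.5598, 0.1451, 0.4364]
tool_rot: [-3.141, -0.001, 1.579]
force: [0.1, -0.1, -2.8]
grip_width: 0.0334
finger_force: 39.0
```

Request:
arm_command --deltas '[[[0,0,0],[0,0,0],2.5],[[0,0,3],[0,0,0],2.5],[[0,0,4],[0,0,0],2.5],[[0,0,4],[0,0,0],2.5],[[0,0,3],[0,0,0],2.5],[[0,0,1.5],[0,0,0],2.5],[[0,0,0],[0,0,0],2.5],[[0,0,0],[0,0,0],2.5]]'

```text
clock: 35.8
position: [0.5606, 0.1414, 0.282]
tool_rot: [3.141, 0.0, 1.574]
force: [0.1, -0.8, -1.7]
grip_width: 0.0336
finger_force: 39.0
```

Now dz 16.6 mm, dx +2, dy +1.

Request:
arm_command --deltas '[[[0.1,0.2,0.8],[0,0,0],2.5],[[0,0,0.4],[0,0,0],2.5],[[0,0,0.2],[0,0,0],2.5],[[0,0,0.2],[0,0,0],2.5],[[0,0,0.1],[0,0,0],2.5],[[0,0,0],[0,0,0],2.5],[[0,0,0],[0,0,0],2.5]]'

```text
clock: 36.5
position: [0.5627, 0.1437, 0.2651]
tool_rot: [3.14, -0.001, 1.576]
force: [0.3, 1.4, 8.7]
grip_width: 0.0331
finger_force: 38.4
```

Contact felt (8.7 N); release and back off.

Request:
arm_command --deltas '[[[0,0,-0.05],[0,0,0],2.5],[[0,0,0],[0,0,0],5],[[0,0,0],[0,0,0],6],[[0,0,0],[0,0,0],8.5],[[0,0,0],[0,0,0],8.5],[[0,0,0],[0,0,0],8.5],[[0,0,-1],[0,0,0],8.5],[[0,0,-3],[0,0,0],8.5],[[0,0,-4],[0,0,0],8.5],[[0,0,-4],[0,0,0],8.5],[[0,0,-3],[0,0,0],8.5],[[3,-2,0],[0,0,0],8.5],[[4,-3,0],[0,0,0],8.5],[[4,-3,0],[0,0,0],8.5],[[4,-3,0],[0,0,0],8.5],[[4,-3,0],[0,0,0],8.5],[[4,-3,0],[0,0,0],8.5],[[4,-2,0],[0,0,0],8.5],[[3,-2,0],[0,0,0],8.5],[[0,0,0],[0,0,0],8.5]]'

```text
clock: 38.5
position: [0.3473, 0.4462, 0.415]
tool_rot: [-3.141, -0.001, 1.582]
force: [0.5, -1.3, -0.2]
grip_width: 0.085
finger_force: 0.0
```

Run:
```python
from h import *
q=bot.grab_frame("top"); save(q,"t6"); r=bot.grab_frame("scene"); save(r,"s6")
a=cv2.resize(q["frame"][100:330,150:460,::-1],None,fx=2.5,fy=2.5,interpolation=2); cv2.imwrite("pics/t6c.png",a)
```

```text
(no output)
```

View pics/t6c.png

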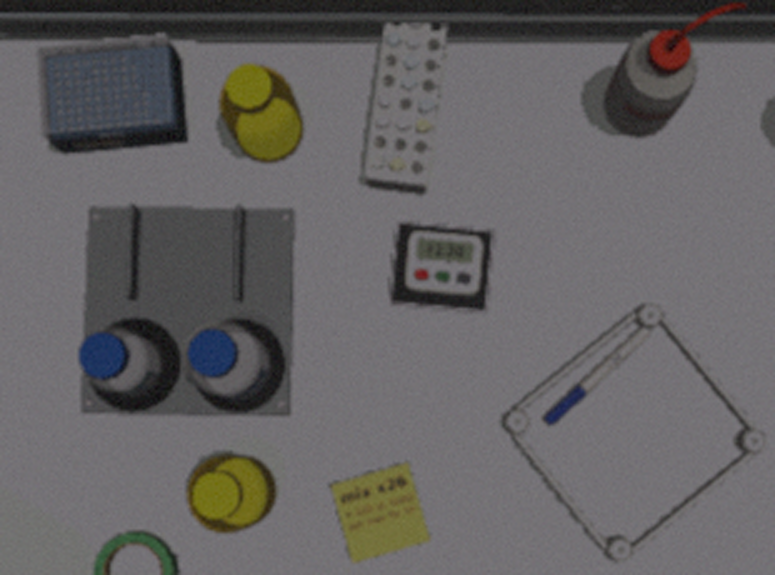

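The caps are at (103,354) and (212,352), which matches the first picture to within a pixel. The timer is centred on its plate at (442,262), and the pen hasn't moved.

```bash
python3 -c "
from workcell import bot
print(bot.job_done())"
```

```text
the job is handed in; nothing more can be done
None
```

The job is handed in at about 39 s of the 128 s limit: both bottles are back on their own pads, the timer lies face up about 2 mm off the middle of its plate, and the pen is where it was; the hand-in returned no verdict.

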